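# Hitch the tube reader onto its scanning stand and lock the lever

## Robot

A 7-joint arm with a two-finger parallel gripper is mounted at the origin on the work surface. World frame = base frame: x ahead of the robot, y to its left, z up, the work surface at z = 0. Lengths are in m, angles in rad, forces in N, time in s.
With the tool pointing down it reaches from about 0.4 to 0.9 m from the base axis. Payload 5.6 kg.
Tool frame: the origin (TCP) lies midway between the tips of the shut fingers; the grasp point (between the pads) lies 19 mm behind it; z points along the fingers, y is the line along which they close (so a half turn about z gives the same grasp; the last joint's range is limited). The gripper opens to 92 mm and grips with 3 to 60 N. Pads are 20 mm wide; open, the fingers measure 128 mm over their backs; the gripper's body (75 mm by 189 mm) begins 69 mm behind the grasp point.
Start: joints at [1.126, 0.468, -0.012, 1.603, 0.006, 1.071, -0.056], TCP at [0.254, -0.598, 0.215] pointing down, gripper open.
Joint ranges: [-2.53, 2.53], [-0.31, 2.02], [-1.57, 1.55], [0.28, 2.44], [-1.29, 4.43], [0.15, 1.84], [-2.92, 2.92]. Speed limits (rad/s): [2.57, 2.57, 3.14, 3.14, 3.14, 3.14, 3.14].

## Interface

Orientations are given as a 3x3 rotation matrix whose columns are the frame's x, y, z axes.
In Python, from station import env, effector, solver, viewer, workorder, search_frame, tip_of gives the robot as it stands. Calls block until the motion is done:
- env.reach(position, orientation): joint-space move of the TCP to a pose.
- env.movel(position, frame=None, rate=0.15): straight line of the TCP; frame=None keeps the orientation; rate is the mean speed in m/s.
- env.goto_joints(angles): joint-space move.
- effector.release() and effector.grasp(squeeze=None): open the fingers fully, or close them until they stop; squeeze is the grip in N (None keeps the last).
- env.pause(seconds).
- solver.inverse_kinematics(position, orientation): joint angles nearest the present ones, or None.
- env.sense(): the state.
- viewer.read_camera(name): name is "scene" or "top" or "wrist"; returns (picture, depth): 384x512x3 uint8, red, green, blue; 384x512 float32, m along the optical axis (not along the pixel's ray), 0 where there is no reading.
- viewer.camera_info(name): a dict with "intrinsics" (3x3 intrinsics, pixels), "eye" and "rotation" of the camera in the world; the wrist camera has in their place "T_tool_cam" (4x4, takes a point from camera to tool coordinates, whose origin is the TCP and whose axes are the flange's). Camera axes: x right, y up, looking along -z (the intrinsics and any distortion apply to the point x, -y, -z); pixel columns grow to the right and rows downward; lengths in m; the calibration is good to about 2 mm. The wrist camera is an equidistant fisheye: a pixel r from the principal point sees the ray r / f radians off the axis. A picture is of the moment at which its call begins: read the wrist's pose just before it. camera_info takes no time and is no camera call.
A pose or a line that the arm cannot do raises env.PlanningError and nothing moves.
- workorder.finish_job(): hands the job in; it is judged then, once.
Trained networks look in the newest picture that a camera, given by its name, has taken for a name from the list of things; names that differ only in an ending like _2 or _b are one class to them, and where a whole thing is asked for, a point or a joint stands for the part that bears it (a point fixed in the world has none). Each returns a list of dicts, best first, with "score" (0 to 1); they miss things now and then, are a little off and sometimes report something else, mostly with a low value. They report only what shows in the picture. A call takes as long as a camera call.
- search_frame(camera, name): "at" ([x, y, z] in m, in world coordinates, good to about 4 mm: the middle of the surface that is visible of it).
- tip_of(camera, name): "at" ([x, y, z] in m, in world coordinates, good to about 4 mm: a listed point, or the origin of a listed thing).
The state is a dict: "t": time; "joint_positions": joint angles; "joint_velocities": joint speeds; "tau": joint torques, N m; "ee_pos": TCP position; "tcp_rot": TCP orientation; "wrist_force": force on the tool from outside, world axes, zero at the start; "moment": the same for the moment, N m; "gripper_width": finger opening in m; "grasp_force": force on a finger pad.
Only numpy, scipy, OpenCV 4.12 (cv2) and the standard library are available. Lean on these libraries where they do the work, as an engineer would, in place of code of your own. Each camera call takes 0.05 s, during which the arm holds its last target. There are 200 camera calls.

## Task

The cordless tube-barcode reader sits locked on its upright charging dock. Raise its red lever, lift the reader off the dock and lower it gently onto the steel ball of the sloping scanning stand, sitting flat and square on the sloping plate with the reader head at the raised end and the lever pointing down the slope; then press the lever fully down past its snap to lock it, and let go. Leave the other things on the bench where they are.

Things in the scene. Friction and masses are not known exactly. Their poses are not given: they have to be found in the camera images.
- reader_socket (a point): Loose tube reader with ball coupler, 0.6 to 0.9 kg. Point: centre of the ball socket (where the ball's centre goes), half-way up the dark coupler block. Axes: x to the reader head, y across, z up (the socket opens to -z). Grip the block across y: flat faces 50 mm apart, x -24 to 26, z -24 to 24 mm. Flat foot at z -24, x -58 to 62. Bore 34 mm wide (2 mm play), 42 mm deep. Mass centre x 22, z 9 mm.
- reader_head (a point): Centre of the white reader head, at (83, 0, 35) mm in the axes of reader_socket. The head is 46 x 70 x 78 mm (x, y, z), with a dark window towards the lever; its near face is 60 mm from the socket's axis and its top 50 mm above the block's top, so keep the gripper's body between the head and the raised lever.
- lever_hinge (a point): Middle of the lever's hinge pin, at (-26, 0, 10) mm in the axes of reader_socket; the pin runs along y. Same axes as reader_socket.
- lever_grip (a point): Centre of the lever's red grip, 74 mm from the hinge pin; 44 mm long, 22 wide (y), 14 thick. Axes: x back to the hinge, y along the pin, z out of its upper face. Lever down: at (-100, 0, 10) mm in reader_socket's axes, nothing beside it, the dock's foot 66 mm below. When pinched across y it does not turn in the fingers: the tool must turn with it about the hinge, else the reader tips.
- lever (a joint): Lever angle, rad: 0 down (locked, a steel toe under the ball), 0.8 fully raised (toe withdrawn). Grows as the grip rises. Over-centre: it resists from either end with about 0.15 N m (2 N at the grip), ever less up to 0.40 rad, then snaps by itself to the other end and stays. The toe is clear of the ball above 0.35 rad. It cannot close unless the reader is seated on a ball.
- dock_ball (a point): Centre of the 30 mm steel ball of the charging dock (fixed; place and yaw vary), 103 mm above the bench; z vertical along the stud, x to where the reader head is. The reader's foot rests on a seat plate 44 mm wide (x -58 to 62 mm), its top 24 mm below the ball's centre; pedestal 44 mm wide; dock foot 165 x 104 mm, 40 mm high.
- stand_ball (a point): Centre of the 30 mm steel ball of the scanning stand (fixed; place and yaw vary, may swap sides with the dock), 170 mm above the bench. z: the stud's axis, leaning 30 degrees from vertical to its own -x (robot's) side; x: up the sloping seat plate to its raised end, where the head belongs; y level. Plate as the dock's, 24 mm below the ball's centre. Reader seated: reader_socket has this very pose.
- tube_rack: Bystander: white rack of lilac-capped tubes, 50 x 110 mm, 95 mm tall, between dock and stand. Origin: centre of its underside.
- tip_box: Bystander: blue pipette-tip box, 80 x 120 x 65 mm, on the robot's side. Origin: centre of its underside.
- amber_jar: Bystander: amber jar, 60 mm wide, 90 mm tall, on the right. Origin: centre of its underside.
- pipette: Bystander: pipette lying on the left, 270 mm long, 28 mm high. Origin: below its middle.
- sharps_pot: Bystander: yellow sharps pot, 134 mm wide, 150 mm tall, on the right. Origin: centre of its underside.
- buffer_bottle: Bystander: clear bottle with a blue cap, 68 mm wide, 150 mm tall, on the left. Origin: centre of its underside.

How it is judged:
By the outcome, as a careful person would: the job done as asked, in the order asked, and still so for the second after the job is handed in, with the robot touching nothing.
It also fails if it takes over 58 s, if anything falls off the work surface, if the arm or the gripper's body presses on something with over 40 N, if the wrist force passes 120 N, or if a joint passes its speed limit or range.

## Working session

There is one attempt and no reset: what is moved stays moved. The work goes in short steps, each a Python script; the robot and the scene stay as the last script left them, time stands still between calls to the robot, and variables do not carry over. Pictures are saved under pics/ and viewed, at most 10 in all, crops included, and the job is handed in when it is done.

```bash
ls; mkdir -p pics; python3 - <<'E'
from station import *
import cv2,numpy as np
for c in ("scene","top"):
    p,d=viewer.read_camera(c); cv2.imwrite(f"pics/{c}0.png",p[:,:,::-1])
    i=viewer.camera_info(c); print(c,np.round(i["eye"],3).tolist(),np.round(i["rotation"],2).tolist(),np.round(i["intrinsics"],0).tolist())
    for n in "reader_socket reader_head lever_hinge lever_grip dock_ball stand_ball tube_rack tip_box amber_jar sharps_pot buffer_bottle pipette".split():
        print(n,[(np.round(r["at"],3).tolist(),round(r["score"],2)) for r in tip_of(c,n)[:2]])
s=env.sense(); print(s["t"],s["wrist_force"],s["tcp_rot"])
E
```

```text
pics
scene [1.51, 0.026, 1.365] [[-0.0, -0.78, 0.62], [1.0, 0.01, 0.01], [-0.01, 0.62, 0.78]] [[452.0, 0.0, 256.0], [0.0, 452.0, 193.0], [0.0, 0.0, 1.0]]
reader_socket [([0.612, 0.154, 0.104], 0.81)]
reader_head [([0.69, 0.141, 0.133], 0.9)]
lever_hinge [([0.582, 0.163, 0.109], 0.64)]
lever_grip [([0.511, 0.167, 0.116], 0.52)]
dock_ball [([0.4, 0.025, -0.003], 0.68)]
stand_ball [([0.57, -0.172, 0.172], 0.66), ([0.371, 0.418, 0.0], 0.53)]
tube_rack [([0.66, -0.014, -0.0], 0.55)]
tip_box [([0.404, 0.023, -0.004], 0.91)]
amber_jar [([0.354, -0.342, 0.001], 0.88)]
sharps_pot [([0.53, -0.423, 0.005], 0.8)]
buffer_bottle [([0.569, 0.437, 0.002], 0.87)]
pipette [([0.373, 0.42, 0.001], 0.61)]
top [0.425, -0.002, 1.36] [[-0.0, 1.0, -0.07], [-1.0, -0.0, 0.01], [0.01, 0.07, 1.0]] [[347.0, 0.0, 262.0], [0.0, 347.0, 190.0], [0.0, 0.0, 1.0]]
reader_socket [([0.608, 0.154, 0.102], 0.78), ([0.512, 0.167, 0.116], 0.35)]
reader_head [([0.694, 0.138, 0.139], 0.69)]
lever_hinge [([0.581, 0.157, 0.111], 0.78)]
lever_grip [([0.51, 0.17, 0.113], 0.55)]
dock_ball []
stand_ball [([0.566, -0.174, 0.17], 0.67)]
tube_rack [([0.661, -0.016, 0.001], 0.92)]
tip_box [([0.402, 0.02, -0.003], 0.84)]
amber_jar [([0.354, -0.336, -0.002], 0.59)]
sharps_pot [([0.534, -0.422, -0.001], 0.86), ([0.691, 0.135, 0.141], 0.25)]
buffer_bottle [([0.569, 0.436, -0.002], 0.65)]
pipette [([0.375, 0.42, 0.001], 0.68), ([0.402, 0.02, -0.001], 0.18)]
1.3 [-0.39839023 -0.06669207 -0.07274192] [[ 9.20381455e-01  3.91021709e-01 -1.71737062e-05]
 [ 3.91021706e-01 -9.20381452e-01 -9.16121503e-05]
 [-5.16287002e-05  7.76028324e-05 -9.99999996e-01]]
```

View pics/scene0.png

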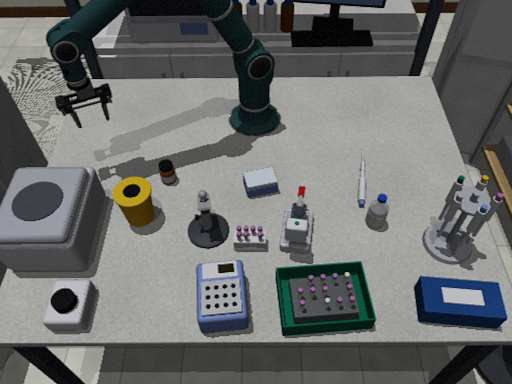

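View pics/top0.png

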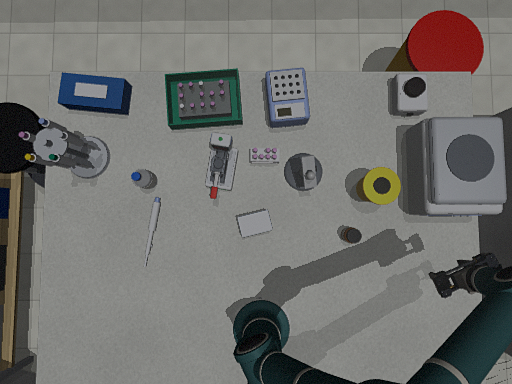

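```bash
cat > h.py <<'E'
from station import *
import cv2, numpy as np
from scipy.spatial.transform import Rotation as Ro
def cloud(cam):
    i=viewer.camera_info(cam); s=env.sense()
    p,d=viewer.read_camera(cam); K=i["intrinsics"]
    v,u=np.mgrid[:d.shape[0],:d.shape[1]]
    x=(u-K[0][2])/K[0][0]; y=(v-K[1][2])/K[1][1]
    if cam=="wrist":
        r=np.hypot(x,y); k=np.where(r>1e-6,np.tan(np.minimum(r,1.5))/np.maximum(r,1e-6),1); x=x*k; y=y*k
        d=np.where(r<1.3,d,0)
    c=np.stack([x*d,-y*d,-d],-1)
    if cam=="wrist":
        T=np.array(i["T_tool_cam"]); c=c@T[:3,:3].T+T[:3,3]
        c=c@np.array(s["tcp_rot"]).T+np.array(s["ee_pos"])
    else: c=c@np.array(i["rotation"]).T+np.array(i["eye"])
    c[d<=0]=np.nan
    return p,c
def standR(yaw):  # x up-slope, z leaning to -x
    return Ro.from_euler("z",yaw).as_matrix()@Ro.from_euler("y",-30,degrees=True).as_matrix()
def plate(c,b,R,zt=0.006):
    q=(c.reshape(-1,3)-b)@R; 
    m=(abs(q[:,2]+.024)<zt)&(abs(q[:,0])<.085)&(abs(q[:,1])<.045)
    return c.reshape(-1,3)[m],q[m]
E
python3 - <<'E'
from h import *
b=np.array([.568,-.173,.170])
for cam in ("scene","top"):
    p,c=cloud(cam)
    R=standR(0)
    for yaw in np.radians([-20,-10,0,10,20]):
        w,q=plate(c,b,standR(yaw),.01); print(cam,round(yaw,2),len(q),end=" ")
        if len(q)>10:
            n=np.linalg.svd(w-w.mean(0))[2][2]; n*=np.sign(n[2])
            (cx,cy),(a,h),ang=cv2.minAreaRect(q[:,:2].astype(np.float32))
            print("n",n.round(3),"yaw n",np.arctan2(-n[1],-n[0]).round(3),"rect",np.round([cx,cy,a,h,ang],3),"zmed",np.median(q[:,2]).round(4))
E
```

```text
scene -0.35 165 n [-0.469 -0.079  0.88 ] yaw n 0.167 rect [0.0000e+00 8.0000e-03 1.2500e-01 4.4000e-02 2.5917e+01] zmed -0.0227
scene -0.17 171 n [-0.469 -0.07   0.88 ] yaw n 0.149 rect [1.0000e-03 5.0000e-03 1.2500e-01 4.4000e-02 1.7602e+01] zmed -0.0236
scene 0.0 171 n [-0.469 -0.07   0.88 ] yaw n 0.149 rect [2.000e-03 3.000e-03 1.250e-01 4.400e-02 8.979e+00] zmed -0.0242
scene 0.17 171 n [-0.468 -0.077  0.88 ] yaw n 0.162 rect [ 0.002 -0.     0.125  0.044  0.166] zmed -0.0246
scene 0.35 170 n [-0.468 -0.08   0.88 ] yaw n 0.168 rect [ 2.0000e-03 -3.0000e-03  4.4000e-02  1.2500e-01  8.1351e+01] zmed -0.0244
top -0.35 318 n [-0.491 -0.053  0.87 ] yaw n 0.107 rect [-1.0000e-03  6.0000e-03  1.2100e-01  4.4000e-02  2.5605e+01] zmed -0.0209
top -0.17 344 n [-0.492 -0.06   0.868] yaw n 0.121 rect [-0.0000e+00  4.0000e-03  1.2100e-01  4.4000e-02  1.7373e+01] zmed -0.021
top 0.0 349 n [-0.492 -0.067  0.868] yaw n 0.136 rect [0.000e+00 2.000e-03 1.210e-01 4.400e-02 8.794e+00] zmed -0.0214
top 0.17 350 n [-0.492 -0.068  0.868] yaw n 0.138 rect [ 0.    -0.     0.121  0.045  0.564] zmed -0.0216
top 0.35 350 n [-0.491 -0.071  0.868] yaw n 0.143 rect [-0.0000e+00 -2.0000e-03  4.5000e-02  1.2100e-01  8.1989e+01] zmed -0.0214
```

```bash
cat >> h.py <<'E'
D=np.diag([1.,-1,-1])
def Ry(a): return Ro.from_euler("y",a).as_matrix()
def dockR(yaw): return Ro.from_euler("z",yaw).as_matrix()
def tool(o,R,p,pitch=0,back=.019):
    """TCP pose whose grasp point is at p (in frame o,R), tool pitched about frame y."""
    T=R@Ry(pitch)@D
    return o+R@np.array(p)+back*T[:,2], T
HG=np.array([-.026,0,.010])
def grip(th): return HG+.074*np.array([-np.cos(th),0,np.sin(th)])
SB=np.array([.567,-.173,.170]); SR=standR(.175)
E
cat > ik.py <<'E'
from h import *
o=np.array([.610,.154,.103]);R=dockR(-.16)
def t(n,P):
    q=solver.inverse_kinematics(*P); print(n,None if q is None else np.round(q,2))
for p0 in (0,-.4):
    for th in (0,.4,.8): t(("lev",p0,th),tool(o,R,grip(th),p0+th))
t("blk",tool(o,R,[.005,0,0])); t("blkup",tool(o,R,[.005,0,.15]))
for z in (0,.08,.13): t(("stand",z),tool(SB,SR,[.005,0,z]))
for th in (.8,.4,0): t(("push",th),tool(SB,SR,grip(th)+[0,0,.008],np.radians(30),0))
for x in(.40,.45): t("hov",tool(np.array([x,-.17,.4]),dockR(0),[0,0,0]))
t("hov2",tool(np.array([.5,.16,.36]),dockR(-.16),[0,0,0]))
print(np.round(viewer.camera_info("wrist")["T_tool_cam"],3))
E
python3 ik.py
```

```text
('lev', 0, 0) [ 0.02  0.51 -0.51  1.94  0.34  0.78 -2.41]
('lev', 0, 0.4) [ 0.02  0.65 -0.43  1.66  0.06  1.23 -2.13]
('lev', 0, 0.8) [-0.05  0.85 -0.27  1.36 -0.13  1.68 -2.01]
('lev', -0.4, 0) [-0.77  0.35  0.28  2.24  0.55  0.29 -2.75]
('lev', -0.4, 0.4) [ 0.07  0.48 -0.56  1.91  0.33  0.84 -2.4 ]
('lev', -0.4, 0.8) [ 0.02  0.64 -0.42  1.6   0.05  1.29 -2.12]
blk [-0.01  0.63 -0.39  1.72  0.3   0.85 -2.27]
blkup [ 0.13  0.5  -0.59  1.6   0.3   1.14 -2.26]
('stand', 0) [ 0.7   0.34 -0.38  2.11 -0.5   0.29 -0.58]
('stand', 0.08) [ 0.77  0.17 -0.38  2.12 -0.5   0.46 -0.58]
('stand', 0.13) [ 0.82  0.07 -0.38  2.12 -0.51  0.58 -0.57]
('push', 0.8) [ 0.5   0.26 -0.2   1.97  0.07  0.92 -1.13]
('push', 0.4) [ 0.49  0.3  -0.2   2.    0.08  0.85 -1.14]
('push', 0) [ 0.48  0.35 -0.19  2.    0.09  0.8  -1.16]
hov [ 0.59 -0.03 -0.25  1.85 -0.01  1.32 -1.23]
hov [ 0.53  0.06 -0.25  1.76  0.01  1.33 -1.29]
hov2 [ 0.36  0.26 -0.87  1.71  0.2   1.27 -2.28]
[[ 0.     0.961  0.278  0.08 ]
 [ 1.    -0.     0.001  0.   ]
 [ 0.001  0.278 -0.961 -0.17 ]
 [ 0.     0.     0.     1.   ]]
```

```bash
cat > s1.py <<'E'
from h import *
env.movel(np.array(env.sense()["ee_pos"])+[0,0,.12],rate=.3)
env.reach(np.array([.46,-.18,.36]),dockR(0)@D); print(env.sense()["t"])
p,c=cloud("wrist"); cv2.imwrite("pics/w1.png",p[:,:,::-1])
print("ball",[(np.round(r["at"],4),round(r["score"],2)) for r in tip_of("wrist","stand_ball")])
w,q=plate(c,SB,SR,.008); 
n=np.linalg.svd(w-w.mean(0),full_matrices=False)[2][2]; n*=np.sign(n[2])
print(len(q),n,np.arctan2(-n[1],-n[0]),cv2.minAreaRect(q[:,:2].astype(np.float32)),np.median(q[:,2]))
env.reach(np.array([.53,.165,.36]),dockR(-.16)@D); print(env.sense()["t"])
p,c=cloud("wrist"); cv2.imwrite("pics/w2.png",p[:,:,::-1])
for n in ("reader_socket","reader_head","lever_hinge","lever_grip"): print(n,[(np.round(r["at"],4),round(r["score"],2)) for r in tip_of("wrist",n)])
np.save("c2.npy",c);np.save("p2.npy",p)
E
python3 s1.py
```

```text
3.6583
ball [(array([ 0.5628, -0.1737,  0.1719]), 0.63)]
2551 [-0.49001663 -0.08811838  0.86724786] 0.1779256858058461 ((0.002360522747039795, 0.00201202929019928), (0.04437623545527458, 0.12096504122018814), 89.85671997070312) -0.02408468721584776
5.0833
reader_socket [(array([0.6117, 0.1549, 0.0994]), 0.79), (array([0.4031, 0.0249, 0.0041]), 0.44)]
reader_head [(array([0.6938, 0.1399, 0.1413]), 0.77), (array([3.999e-01, 2.500e-02, 2.000e-04]), 0.74)]
lever_hinge []
lever_grip [(array([0.5146, 0.1737, 0.115 ]), 0.73)]
```

View pics/w2.png

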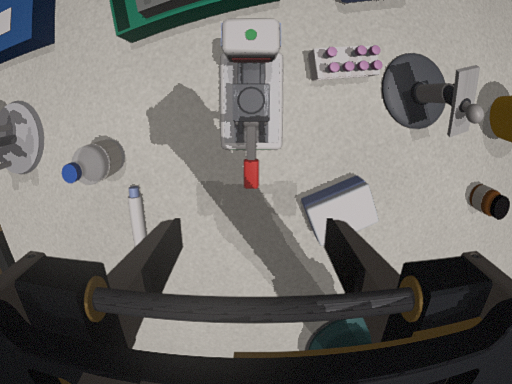

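```bash
python3 - <<'E'
from h import *
c=np.load("c2.npy");p=np.load("p2.npy").astype(int)
def rect(m,n):
    w=c[m]; r=cv2.minAreaRect(w[:,:2].astype(np.float32)); z=np.median(w[:,2])
    lo,hi=np.percentile(w[:,:2],[2,98],axis=0); print(n,len(w),np.round(r[0],4),np.round(r[1],4),round(r[2],2),"z",z.round(4))
X,Y,Z=c[...,0],c[...,1],c[...,2]
near=(abs(X-.6)<.16)&(abs(Y-.155)<.08)
red=near&(p[...,0]>110)&(p[...,1]<70)&(p[...,2]<80)
rect(red&(abs(Z-.120)<.004),"grip top")
rect(near&(abs(Z-.177)<.004)&(X>.64),"head top")
rect(near&(abs(Z-.127)<.004)&(abs(X-.61)<.05),"block top")
rect(near&(abs(Z-.040)<.004),"dock foot")
E
```

```text
grip top 314 [0.5127 0.1705] [0.0186 0.0412] 80.88 z 0.1197
head top 1859 [0.6925 0.1405] [0.0675 0.043 ] 80.15 z 0.1766
block top 1112 [0.6053 0.155 ] [0.0497 0.0671] 80.76 z 0.1269
dock foot 2546 [0.6163 0.1534] [0.1023 0.1597] 80.82 z 0.0402
```

```bash
cat >> h.py <<'E'
DO=np.array([.611,.154,.103]); DR=dockR(-.162)
SB=np.array([.567,-.172,.170]); SR=standR(.177)
def st(n=""):
    s=env.sense(); print(n,"t",round(s["t"],2),"F",np.round(s["wrist_force"],1),"M",np.round(s["moment"],2),"w",round(s["gripper_width"],4),"gf",round(s["grasp_force"],1),"p",np.round(s["ee_pos"],4)); return s
def mv(P,rate=.15): env.movel(P[0],P[1],rate=rate)
E
cat > s2.py <<'E'
from h import *
p0=-.3
a=tool(DO,DR,grip(0),p0)
env.reach(a[0]-.07*a[1][:,2],a[1]); st("pre")
mv(a,.12); effector.grasp(15); st("pinch")
for th in np.arange(.1,.81,.1):
    mv(tool(DO,DR,grip(th),p0+th),.06); st(round(th,1))
viewer.read_camera("scene"); print([np.round(r["at"],3) for r in tip_of("scene","lever_grip")])
E
python3 s2.py
```

```text
pre t 6.16 F [-0. -0.  1.] M [0.11 0.21 0.  ] w 0.0919 gf 0.0 p [0.499  0.1729 0.163 ]
pinch t 7.95 F [ 0.5 -0.8  0.3] M [-0.05  0.34 -0.21] w 0.0223 gf 15.0 p [0.5178 0.1691 0.0948]
0.1 t 8.27 F [-0.7  0.9 -1.5] M [0.1  0.17 0.08] w 0.022 gf 15.0 p [0.5164 0.1693 0.1014]
0.2 t 8.53 F [ 2.5  0.1 -3.3] M [ 0.03 -0.42 -0.01] w 0.0217 gf 15.0 p [0.5165 0.1693 0.1083]
0.3 t 8.8 F [ 2.9 -0.2 -3.5] M [-0.01 -0.59  0.01] w 0.0218 gf 15.0 p [0.5164 0.1693 0.1152]
0.4 t 9.07 F [ 2.4  0.1 -3.4] M [-0.04 -0.6  -0.05] w 0.0215 gf 15.0 p [0.5166 0.1693 0.1219]
0.5 t 9.33 F [ 3.7 -1.5 -1.2] M [-0.31 -0.95 -0.04] w 0.0222 gf 15.0 p [0.5181 0.1691 0.1291]
0.6 t 9.6 F [ 1.2 -1.8  1.2] M [-0.4  -0.46  0.07] w 0.022 gf 15.0 p [0.5194 0.169  0.1362]
0.7 t 9.87 F [-3.  -2.3  6.6] M [-0.56  0.6   0.24] w 0.0219 gf 15.0 p [0.5208 0.1687 0.1433]
0.8 t 10.13 F [ 0.  -2.6  3.8] M [-0.63 -0.1   0.34] w 0.0218 gf 15.0 p [0.5252 0.1678 0.1489]
[array([0.534, 0.165, 0.17 ])]
```

```bash
cat > s3.py <<'E'
from h import *
effector.release(); st("rel")
s=env.sense(); T=np.array(s["tcp_rot"]); env.movel(np.array(s["ee_pos"])-.06*T[:,2],rate=.2)
mv(tool(DO,DR,[.005,0,.13]),.25); 
viewer.read_camera("scene"); print([np.round(r["at"],3) for n in ("lever_grip","reader_head") for r in tip_of("scene",n)])
mv(tool(DO,DR,[.005,0,.0]),.15); st("down")
effector.grasp(50); st("grasp")
mv(tool(DO,DR,[.005,0,.012]),.04); st("up12")
mv(tool(DO,DR,[.005,0,.065]),.08); st("up65")
mv(tool(DO,DR,[.005,0,.20]),.25); st("up200")
p,c=cloud("wrist"); cv2.imwrite("pics/w3.png",p[:,:,::-1]); np.save("c3.npy",c)
p,c=cloud("scene"); cv2.imwrite("pics/s3.png",cv2.resize(p[100:270,170:400,::-1],None,fx=3,fy=3))
print([(n,np.round(r["at"],3)) for n in ("lever_grip","reader_head","reader_socket") for r in tip_of("scene",n)])
E
python3 s3.py
```

```text
rel t 11.34 F [ 0.6 -0.7  0. ] M [-0.02 -0.43  0.01] w 0.092 gf 0.0 p [0.5255 0.168  0.1494]
[array([0.534, 0.166, 0.167]), array([0.696, 0.144, 0.134])]
down t 13.61 F [0.5 0.6 0.5] M [0.02 0.02 0.06] w 0.0921 gf 0.0 p [0.6166 0.1536 0.085 ]
grasp t 14.32 F [-0.8 -1.3  2.1] M [-0.13  0.12  0.02] w 0.05 gf 50.0 p [0.6159 0.153  0.0841]
up12 t 14.77 F [-0.2  0.2 -6.3] M [0.09 0.18 0.06] w 0.0495 gf 50.0 p [0.6157 0.1531 0.0958]
up65 t 15.58 F [ 0.5 -0.5 -7. ] M [0.03 0.22 0.02] w 0.0499 gf 50.0 p [0.6156 0.1529 0.1487]
up200 t 16.27 F [ 0.   0.1 -8.6] M [0.06 0.16 0.01] w 0.0501 gf 50.0 p [0.6149 0.1526 0.282 ]
[('lever_grip', array([ 0.405,  0.022, -0.   ])), ('reader_head', array([0.693, 0.142, 0.33 ])), ('reader_socket', array([0.608, 0.155, 0.303]))]
```

View pics/s3.png

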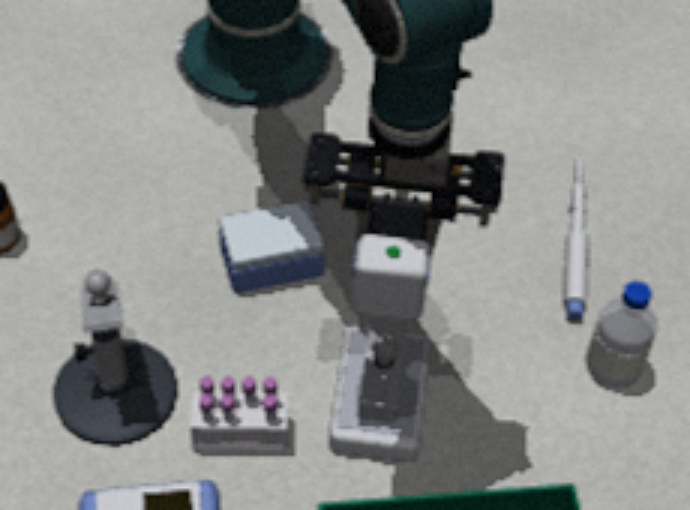

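View pics/w3.png

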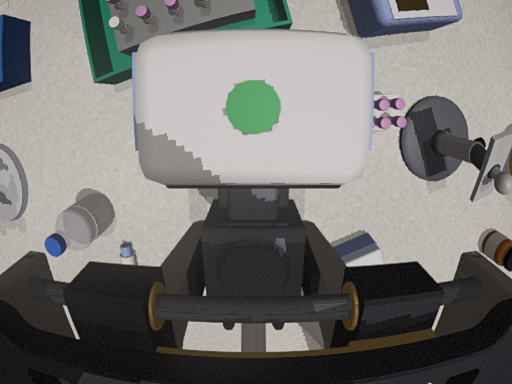

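```bash
cat > hand.py <<'E'
from h import *
def hand(c):
    s=env.sense(); q=(c.reshape(-1,3)-s["ee_pos"])@np.array(s["tcp_rot"]); q=q[np.isfinite(q).all(1)]
    m=(abs(q[:,2]+.093)<.012)&(abs(q[:,0]-.078)<.03)&(abs(q[:,1])<.045)
    w=q[m]; k=w[(abs(w[:,0]-.078)<.013)&(abs(w[:,1])<.022)]
    n=np.linalg.svd(k-k.mean(0),full_matrices=False)[2][2]; n*=-np.sign(n[2])
    print("head top in tool: z",np.median(k[:,2]).round(4),"n",n.round(4),"rect",cv2.minAreaRect(w[:,:2].astype(np.float32)),len(k))
if __name__=="__main__": hand(np.load("c3.npy"))
E
python3 hand.py
```

```text
head top in tool: z -0.0929 n [-3.8e-03  9.0e-04 -1.0e+00] rect ((0.07819461077451706, -2.8718262910842896e-05), (0.04777708649635315, 0.07310325652360916), 0.2097400277853012) 16297
```

```bash
cat > s4.py <<'E'
from h import *
mv(tool(SB,SR,[.005,0,.13]),.22)
P=tool(SB,SR,[.005,0,.055]); mv(P,.15); env.pause(.3); s=st("pre")
err=P[0]-s["ee_pos"]; R=np.array(s["tcp_rot"]); print("err in stand mm",1e3*SR.T@err,"rot",Ro.from_matrix(P[1]@R.T).as_rotvec().round(4))
F0=np.array(s["wrist_force"]); off=np.zeros(3)
h=.055
off=err
for h in (.048,.042,.036,.030,.024,.018,.012,.008,.006):
    P=tool(SB,SR,[.005,0,h]); env.movel(P[0]+off,P[1],rate=.05)
    s=env.sense(); d=SR.T@(np.array(s["wrist_force"])-F0); e=1e3*SR.T@(np.array(s["ee_pos"])-P[0])
    print(h,round(s["t"],2),"dF stand",d.round(1),"pos err mm",e.round(2))
    if np.linalg.norm(d)>7: print("STOP"); break
np.save("off.npy",off); np.save("F0.npy",F0)
E
python3 s4.py
```

```text
pre t 19.7 F [-1.1  0.4 -7.9] M [-0.19  1.36 -0.02] w 0.05 gf 50.0 p [ 0.5536 -0.1749  0.2045]
err in stand mm [-0.34006051  0.51180513 -0.71081524] rot [0.0012 0.0009 0.0007]
0.048 20.01 dF stand [ 0.9  0.3 -0.8] pos err mm [-0.7   0.87 -1.12]
0.042 20.27 dF stand [ 1.4 -0.6  0.1] pos err mm [-0.58  0.83 -1.13]
0.036 20.54 dF stand [ 0.4 -0.3  0.2] pos err mm [-0.57  0.82 -1.07]
0.03 20.81 dF stand [ 1.5  0.3 -0.3] pos err mm [-0.57  0.74 -1.05]
0.024 21.07 dF stand [ 0.7 -0.7 -0.6] pos err mm [-0.54  0.75 -1.04]
0.018 21.34 dF stand [ 0.3 -1.2  0.5] pos err mm [-0.53  0.77 -1.04]
0.012 21.61 dF stand [ 2.  -0.1 -0.4] pos err mm [-0.58  0.77 -1.05]
0.008 21.86 dF stand [ 1.1 -0.8  0.1] pos err mm [-0.5   0.65 -0.93]
0.006 22.11 dF stand [ 1.  -1.2  0.2] pos err mm [-0.41  0.58 -0.79]
```

```bash
cat > s5.py <<'E'
from h import *
off=np.load("off.npy");F0=np.load("F0.npy")
for h in np.arange(.005,-.006,-.001):
    P=tool(SB,SR,[.005,0,h]); env.movel(P[0]+off,P[1],rate=.02)
    s=env.sense(); d=SR.T@(np.array(s["wrist_force"])-F0); e=1e3*SR.T@(np.array(s["ee_pos"])-P[0])
    print(round(h,3),round(s["t"],2),"dF stand",d.round(1),"M",(SR.T@s["moment"]).round(2),"pos err mm",e.round(2))
    if np.linalg.norm(d)>6: print("STOP"); break
viewer.read_camera("scene"); print([(n,(SR.T@(np.array(r["at"])-SB)).round(3)) for n in ("lever_grip","reader_head","reader_socket") for r in tip_of("scene",n)[:1]])
E
python3 s5.py
```

```text
0.005 22.36 dF stand [ 1.8 -0.3 -0.1] M [-0.02  1.35 -0.01] pos err mm [-0.36  0.51 -0.72]
0.004 22.61 dF stand [1.8 0.1 0. ] M [0.08 1.36 0.01] pos err mm [-0.41  0.54 -0.76]
0.003 22.86 dF stand [ 1.1 -0.1 -1.2] M [-0.04  1.38 -0.05] pos err mm [-0.4   0.56 -0.76]
0.002 23.11 dF stand [ 1.5 -1.  -0.1] M [ 0.03  1.35 -0.02] pos err mm [-0.39  0.6  -0.79]
0.001 23.36 dF stand [-0.2  0.6  6.7] M [ 0.18  1.49 -0.02] pos err mm [-0.28  0.47 -0.43]
STOP
[('lever_grip', array([-0.073, -0.002,  0.065])), ('reader_head', array([0.08 , 0.001, 0.033])), ('reader_socket', array([ 0.001, -0.001,  0.001]))]
```

```bash
cat > s6.py <<'E'
from h import *
off=np.load("off.npy")
P=tool(SB,SR,[.005,0,-.0005]); env.movel(P[0]+off,P[1],rate=.02); st("press")
effector.release(); st("rel")
mv(tool(SB,SR,[.005,0,.14]),.25)
effector.grasp(20); st("closed")
PP=np.radians(30)
mv(tool(SB,SR,grip(.8)+[0,0,.05],PP,0),.25); st("pre")
p,c=cloud("scene"); cv2.imwrite("pics/s6.png",cv2.resize(p[150:270,160:300,::-1],None,fx=4,fy=4))
print([(n,(SR.T@(np.array(r["at"])-SB)).round(3)) for n in ("lever_grip","reader_head","reader_socket") for r in tip_of("scene",n)[:1]])
q=(c.reshape(-1,3)-SB)@SR; q=q[np.isfinite(q).all(1)]
w=q[(abs(q[:,2]-.074)<.005)&(abs(q[:,0]-.083)<.035)&(abs(q[:,1])<.05)]
print("head top",len(w),np.median(w,0).round(4),cv2.minAreaRect(w[:,:2].astype(np.float32)),"n",np.linalg.svd(w-w.mean(0),full_matrices=False)[2][2].round(3))
E
python3 s6.py
```

```text
press t 23.81 F [-20.6   1.5  18.6] M [0.56 2.13 0.42] w 0.05 gf 50.0 p [ 0.5801 -0.1692  0.1563]
rel t 24.57 F [0.1 0.2 0.6] M [-0.06  0.51 -0.02] w 0.0918 gf 0.0 p [ 0.5809 -0.1689  0.1548]
closed t 26.63 F [-0.8 -1.2 -0.2] M [-0.06  0.5   0.02] w 0.0005 gf 0.0 p [ 0.5117 -0.1819  0.2773]
pre t 27.51 F [ 0.1 -0.9 -1.2] M [ 0.07 -0.04 -0.02] w 0.0001 gf 0.0 p [ 0.4453 -0.1938  0.2292]
[('lever_grip', array([-0.075,  0.003,  0.066])), ('reader_head', array([0.077, 0.004, 0.031])), ('reader_socket', array([-0.   , -0.002,  0.003]))]
head top 111 [0.0914 0.0001 0.0724] ((0.08708928525447845, -0.001277625560760498), (0.06671373546123505, 0.04280868545174599), 87.15826416015625) n [-0.05   0.003 -0.999]
```

View pics/s6.png

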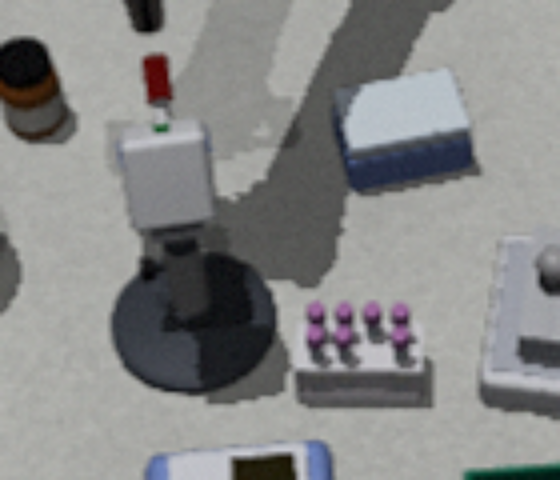

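```bash
cat > s7.py <<'E'
from h import *
def push(th,gap=0):
    n=np.array([np.sin(th),0,np.cos(th)]); return tool(SB,SR,grip(th)+(.007+gap)*n,.6*th+.15,0)
mv(push(.8,.02),.15)
F0=np.array(env.sense()["wrist_force"])
for th,g in [(.8,.003),(.7,0),(.6,0),(.5,0),(.4,0),(.3,0),(.2,0),(.1,0),(.05,0),(0,0),(0,-.001),(0,-.002),(0,-.003),(0,-.004),(0,-.005),(0,-.006)]:
    mv(push(th,g),.05); s=env.sense(); d=SR.T@(np.array(s["wrist_force"])-F0)
    print(th,g,round(s["t"],2),d.round(1))
    if np.linalg.norm(d)>14: print("STOP"); break
viewer.read_camera("scene"); print([(n,(SR.T@(np.array(r["at"])-SB)).round(3)) for n in ("lever_grip","reader_head","reader_socket") for r in tip_of("scene",n)[:1]])
E
python3 s7.py
```

```text
0.8 0.003 28.59 [-0.7 -0.4 -1.2]
0.7 0 28.95 [ 0.3 -0.   0.4]
0.6 0 29.25 [-1.1  0.2  0.2]
0.5 0 29.55 [-0.5  0.6 -0.3]
0.4 0 29.85 [-0.3 -0.8 -0.1]
0.3 0 30.15 [-0.5 -0.2 -1.1]
0.2 0 30.45 [-0.9 -1.2 -0.5]
0.1 0 30.75 [0.4 0.1 0.2]
0.05 0 31.0 [-0.2 -0.9 -0.2]
0 0 31.25 [ 1.4  1.7 15.3]
STOP
[('reader_head', array([0.078, 0.005, 0.033]))]
```

```bash
cat > s8.py <<'E'
from h import *
s=env.sense(); T=np.array(s["tcp_rot"]); env.movel(np.array(s["ee_pos"])-.05*T[:,2],rate=.15)
env.movel(np.array([.38,-.21,.36]),dockR(.177)@D,rate=.25); st()
p,c=cloud("wrist"); cv2.imwrite("pics/w8.png",p[:,:,::-1])
for cam in("wrist","scene","top"):
    if cam!="wrist": viewer.read_camera(cam)
    print(cam,[(n,(SR.T@(np.array(r["at"])-SB)).round(3),round(r["score"],2)) for n in ("lever_grip","reader_head","reader_socket","lever_hinge") for r in tip_of(cam,n)[:1]])
q=(c-SB)@SR; pi=p.astype(int)
m=(pi[...,0]>90)&(pi[...,1]<60)&(pi[...,2]<70)&(np.linalg.norm(q,axis=2)<.16)
k=q[m]; print("red",len(k),np.median(k,0).round(4),k.min(0).round(3),k.max(0).round(3))
q=q.reshape(-1,3);q=q[np.isfinite(q).all(1)]
w=q[(abs(q[:,2]-.074)<.006)&(abs(q[:,0]-.083)<.035)&(abs(q[:,1])<.05)]
n=np.linalg.svd(w-w.mean(0),full_matrices=False)[2][2];print("head top",len(w),np.median(w,0).round(4),cv2.minAreaRect(w[:,:2].astype(np.float32)),n.round(3))
E
python3 s8.py
```

```text
t 32.87 F [-0.7  0.4 -0.1] M [0.01 0.02 0.01] w 0.0002 gf 0.0 p [ 0.3796 -0.2096  0.3586]
wrist [('lever_grip', array([-0.099,  0.003,  0.01 ]), 0.79), ('reader_socket', array([-0.004,  0.001, -0.005]), 0.56), ('lever_hinge', array([-0.031,  0.001,  0.008]), 0.89)]
scene [('reader_head', array([0.077, 0.002, 0.031]), 0.84), ('lever_hinge', array([-0.03 ,  0.003,  0.008]), 0.7)]
top [('lever_grip', array([-0.104, -0.001,  0.012]), 0.44), ('reader_head', array([ 0.08 , -0.002,  0.037]), 0.56), ('reader_socket', array([-0.009,  0.004, -0.001]), 0.84), ('lever_hinge', array([-0.029, -0.003,  0.009]), 0.7)]
red 424 [-0.0999  0.0008  0.0166] [-0.121 -0.009  0.009] [-0.08   0.011  0.019]s8.py:13: RuntimeWarning: Mean of empty slice.
  n=np.linalg.svd(w-w.mean(0),full_matrices=False)[2][2];print("head top",len(w),np.median(w,0).round(4),cv2.minAreaRect(w[:,:2].astype(np.float32)),n.round(3))
  ret = um.true_divide(
Traceback (most recent call last):
  File "s8.py", line 13, in <module>
    n=np.linalg.svd(w-w.mean(0),full_matrices=False)[2][2];print("head top",len(w),np.median(w,0).round(4),cv2.minAreaRect(w[:,:2].astype(np.float32)),n.round(3))
      ~~~~~~~~~~~~~~~~~~~~~~~~~~~~~~~~~~~~~~~~~~~~~~~~~^^^
IndexError: index 2 is out of bounds for axis 0 with size 0
```

View pics/w8.png

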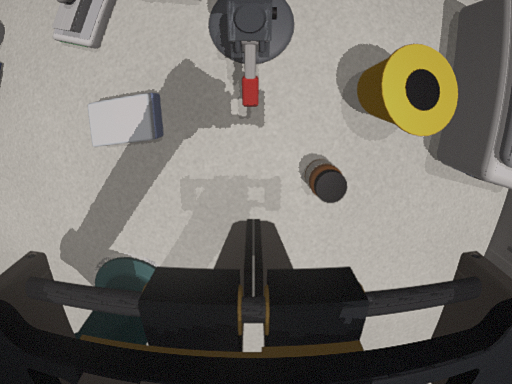

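The picture shows the lever straight and fully down, with the grip at (250, 92). Its upper face measures 16.6 mm in the stand's axes, against 17 mm expected. The gripper is clear of everything.

```bash
python3 -c "
from station import workorder
print(workorder.finish_job())"
```

```text
the job is handed in; nothing more can be done
None
```

The reader is locked on the scanning stand, square on the plate with its lever pressed fully down. The gripper is clear, and I handed the job in at about 33 s; no verdict came back.

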